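# Click the exposure selector round to the green tag and confirm

## Task

On the mask aligner's console, push the big rotary selector round by fingertip, gently and click by click, until the end of its bar with the white stripe points at the green tag and rests in that click position, without running it to either end of its travel. Then press the yellow confirm button right down, let it come back up, and finish clear of everything. Nothing is to be gripped: do not pinch the selector, do not touch the button before the selector is set, and leave everything else lying where it is.

Things in the scene. Friction and masses are not known exactly. Their poses are not given: they have to be found in the camera images.
- console: The control console: a fixed cream box 240 (x) x 360 (y) x 75 mm high with a flat top, front (gauges, small display) towards the robot. Origin at the centre of its underside; x away from the robot, y to the left, z up. Seen in this frame, the selector's axis stands at x 0, y +60 mm and the confirm button at x -55, y -105 mm. Its place and yaw vary.
- selector (a joint): Angle (rad) of the rotary selector about its vertical axis, growing clockwise seen from above. Nine click positions 30 degrees (0.5236 rad) apart, the first at 0, the ninth at 4.19; hard stops 0.06 beyond these. The fifth points straight away from the console's front. A sprung ball pulls it into the nearest position; about 3 N near the bar's end gets it out, and half-way it tips over into the next.
- selector_axis (a point): Point on the selector's axis at the top of its bar, 116 mm above the table. The selector is a grey disc 96 mm across and 8 mm thick (its upper face 84 mm above the table) with a straight black bar across its middle: 92 mm long (46 mm to either side of the axis), 16 mm wide, standing 32 mm above the disc. One half of the bar carries a white stripe on top and on its end: this end is the pointer.
- selector_point (a point): Point 70 mm out from the selector's axis in the direction of the striped end of the bar, at the level of the disc's underside: it lies over a tag when the selector points at that tag. It turns with the selector.
- tag_green: Green flat round tag, 20 mm across, 1.5 mm thick, on the console's top 70 mm from the selector's axis, at one of the click positions. It marks the wanted position. Four tags (green, red, blue, white) lie at the second, third, seventh and eighth positions in an order that varies. Origin at the centre of its underside.
- confirm (a joint): Travel (m) of the yellow confirm button: 0 up, 0.006 fully pressed; a spring of 4 N at the bottom brings it back.
- confirm_top (a point): Centre of the upper face of the yellow round push button, 30 mm across, in a black housing on the console's top; pressed straight down, 6 mm of travel. It moves with the button.
- loupe: Black loupe, 32 mm across, 28 mm high, standing on the console's near left corner; to be left alone. Origin under its centre.
- chip_case: Black and clear chip case, 50 x 50 x 20 mm, on the console's far right part; to be left alone. Origin under its centre.
- wafer_box: White round wafer box, 116 mm across, 24 mm high, on the table to the right; to be left alone. Origin under its centre.
- solvent_bottle: Amber bottle, 72 mm across, 170 mm high, on the table to the left; to be left alone. Origin under its centre.
- beaker: Glass beaker, 70 mm across, 85 mm high, on the table to the left; to be left alone. Origin under its centre.
- mask_plate: Square photomask plate, 127 x 127 x 6 mm, flat on the table to the right; to be left alone. Origin under its centre.
- tweezers: Steel tweezers, 130 mm long, 9 mm high, flat on the table before the console; to be left alone. Origin under its centre.

How it is judged:
By the outcome, as a careful person would: the job done as asked, in the order asked, and still so for the second after the job is handed in, with the robot touching nothing.
It also fails if it takes over 51 s, if anything falls off the work surface, if the arm or the gripper's body presses on something with over 40 N, if the wrist force passes 120 N, or if a joint passes its speed limit or range.

## Robot

A 6-joint arm with a two-finger parallel gripper is mounted at the origin on the work surface. World frame = base frame: x ahead of the robot, y to its left, z up, the work surface at z = 0. Lengths are in m, angles in rad, forces in N, time in s.
With the tool pointing down it reaches from about 0.35 to 0.85 m from the base axis. Payload 8.1 kg.
Tool frame: the origin (TCP) lies at the very end of the fingers, on their centre line; the grasp point (between the pads) lies 19 mm behind it; z points along the fingers, y is the line along which they close (so a half turn about z gives the same grasp; the last joint's range is limited). The gripper opens to 93 mm and grips with 3 to 60 N. Pads are 15 mm wide; open, the fingers measure 128 mm over their backs; the gripper's body (75 mm by 188 mm) begins 65 mm behind the grasp point.
Start: joints at [1.084, 0.13, 1.488, -0, 1.523, -0.085], TCP at [0.235, 0.552, 0.219] pointing down, gripper open.
Joint ranges: [-2.96, 2.96], [-0.89, 2.26], [0.02, 2.5], [-1.34, 4.48], [0, 2.73], [-2.66, 2.66]. Speed limits (rad/s): [2.39, 2.39, 2.79, 3.14, 3.14, 3.14].

## Interface

Orientations are given as a rotation vector (axis times angle).
In Python, from plant import robot gives the robot as it stands. The module is installed in compiled form; this text tells all that it offers.
- The arm moves only by the tool play_rows, never from a script. Its argument "increments" is text: rows parted by semicolons, each of 5 numbers parted by spaces: the shift along the tool's x, y, z in mm, then the turn about the tool's z in degrees, then the closure, from -1 (fully open) to 1 (shut). In form: dx dy dz yaw claw; .... A call has 1 to 20 rows; each row is the pose to reach, as a shift and turn from the pose commanded when the call began, along the tool's axes at that moment; what a row does not reach only later rows make up. A row lasts 1/10 s, in which the tool goes at most 50 mm and 8.59 degrees, less where a joint would pass 70% of its speed; a pose out of reach is approached as far as the arm can. A call with a gripper value outside its range is refused whole. The fingers move at their own pace and stop on an object; "force" is the grip in N (left out, the last holds). Time passes only in rows, so rows that repeat a pose let the fingers close. It gives the time, the measured TCP pose, the force, the opening and the grip force at its end, in the units of the state.
- robot.read_state(): the state, without advancing time (a new reading comes with each control period).
- robot.read_camera(name): name is "side" or "top"; returns the picture (420x560x3 uint8, blue, green, red); there is no depth.
- robot.calibration(name): a dict with "vertical_fov" (degrees; the focal length in pixels is half the picture's height over the tangent of half this angle, whatever the lens; pixels are square), "cx", "cy" (the principal point, pixels), "rvec" (rotation vector, rad) and "tvec" (3), from world to camera coordinates, as OpenCV has them. Camera axes: x right, y down, z forward; pixel columns grow to the right and rows downward; lengths in m; the calibration is good to about 2 mm. A picture is of the moment at which its call begins. calibration takes no time and is no camera call.
- robot.close_job(): hands the job in; it is judged then, once.
Trained networks look in the newest picture that a camera, given by its name, has taken for a name from the list of things; names that differ only in an ending like _2 or _b are one class to them, and where a whole thing is asked for, a point or a joint stands for the part that bears it (a point fixed in the world has none). Each returns a list of dicts, best first, with "conf" (0 to 1); they miss things now and then, are a little off and sometimes report something else, mostly with a low value. They report only what shows in the picture. A call takes as long as a camera call.
- robot.recognise(camera, query): "centre" ([x, y, z] in m, in world coordinates, good to about 4 mm: the middle of the surface that is visible of it).
- robot.regions_of(camera, query): "pixels" (420x560 bool, what is visible of it).
- robot.landmark_of(camera, query): "centre" ([x, y, z] in m, in world coordinates, good to about 4 mm: a listed point, or the origin of a listed thing).
The state is a dict: "t": time; "q": joint angles; "dq": joint speeds; "joint_torque": joint torques, N m; "tool_pos": TCP position; "orientation": TCP orientation; "force": force on the tool from outside, world axes, zero at the start; "wrist_torque": the same for the moment, N m; "opening": finger opening in m; "gripper_force": force on a finger pad.
Only numpy, scipy, OpenCV 4.12 (cv2) and the standard library are available. Lean on these libraries where they do the work, as an engineer would, in place of code of your own. Each camera call takes 0.05 s, during which the arm holds its last target. There are 200 camera calls.

## Working session

There is one attempt and no reset: what is moved stays moved. The work goes in short steps, Python scripts to look and compute and a tool call to move; the robot and the scene stay as the last step left them, time stands still between calls to the robot, and variables do not carry over. Pictures are saved under pics/ and viewed, at most 10 in all, crops included, and the job is handed in when it is done.

Besides the shell and the picture viewer there is one more tool, called after "Emit:" in YAML: its name, and indented under it one key for each argument. play_rows: Moves the arm, as the interface text tells. Its arguments: {"type":"object","properties":{"increments":{"type":"string"},"force":{"type":"number"}},"required":["increments"]}

```bash
mkdir -p pics
cat > h.py <<'E'
from plant import robot
import numpy as np, cv2
def proj(n,P):
    c=robot.calibration(n); f=210/np.tan(np.radians(c["vertical_fov"])/2)
    K=np.array([[f,0,c["cx"]],[0,f,c["cy"]],[0,0,1]])
    return cv2.projectPoints(np.atleast_2d(np.array(P,float)),np.array(c["rvec"],float),np.array(c["tvec"],float),K,None)[0][:,0]
def unproj(n,uv,z):
    c=robot.calibration(n); f=210/np.tan(np.radians(c["vertical_fov"])/2)
    R=cv2.Rodrigues(np.array(c["rvec"],float))[0]; t=np.array(c["tvec"],float).ravel()
    o=-R.T@t; d=R.T@np.array([(uv[0]-c["cx"])/f,(uv[1]-c["cy"])/f,1])
    return o+d*(z-o[2])/d[2]
E
python3 - <<'E'
from h import *
np.set_printoptions(precision=4,suppress=True)
for n in("top","side"):
    cv2.imwrite(f"pics/{n}0.png",robot.read_camera(n))
    for q in("console","selector_axis","selector_point","tag_green","confirm_top","loupe","chip_case"):
        print(n,q,[(np.round(d["centre"],4),round(d["conf"],2)) for d in robot.landmark_of(n,q)[:2]])
s=robot.read_state();print(s["t"],s["tool_pos"],s["orientation"],s["opening"])
print(cv2.Rodrigues(np.array(s["orientation"],float))[0])
E
```

```text
top console [(array([0.5485, 0.0468, 0.0011]), 0.56)]
top selector_axis [(array([0.5276, 0.1059, 0.1182]), 0.75)]
top selector_point [(array([0.5877, 0.1388, 0.0777]), 0.69)]
top tag_green [(array([0.5427, 0.1719, 0.0744]), 0.42)]
top confirm_top [(array([ 0.5201, -0.0742,  0.0962]), 0.58)]
top loupe [(array([0.4195, 0.1602, 0.0745]), 0.6)]
top chip_case [(array([ 0.6353, -0.0553,  0.0737]), 0.83)]
side console [(array([ 0.5436,  0.0485, -0.0019]), 0.91)]
side selector_axis [(array([0.5295, 0.1031, 0.1162]), 0.59)]
side selector_point [(array([0.5879, 0.1401, 0.0743]), 0.69)]
side tag_green [(array([0.5452, 0.1715, 0.0758]), 0.56)]
side confirm_top [(array([ 0.5178, -0.0729,  0.0976]), 0.49)]
side loupe [(array([0.4113, 0.1576, 0.076 ]), 0.48)]
side chip_case [(array([ 0.6382, -0.0574,  0.0777]), 0.56)]
0.8 [0.2346 0.5522 0.2187] [0.6269 3.0784 0.0001] 0.09255816228640501
[[-0.9203  0.3911  0.    ]
 [ 0.3911  0.9203  0.    ]
 [ 0.      0.     -1.    ]]
```

View pics/top0.png

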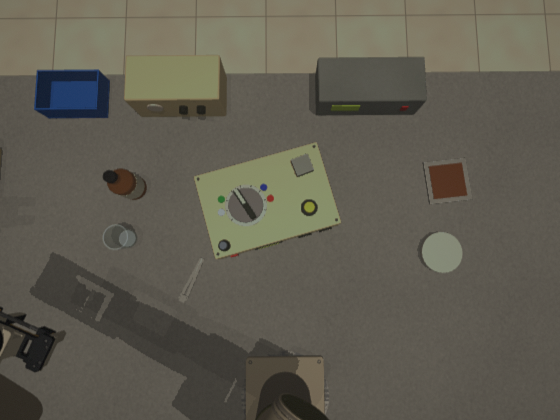

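View pics/side0.png

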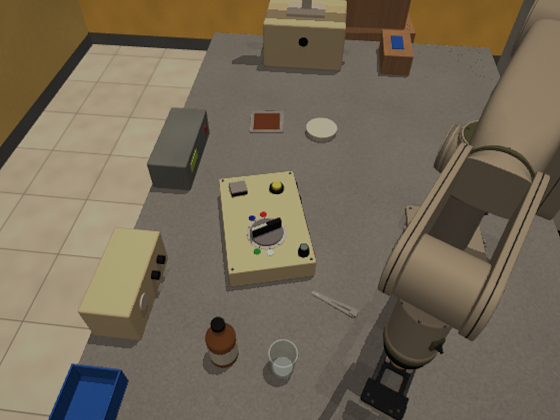

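The top view shows the console with its selector at about (246,204), green tag (221,199), red tag (270,198) and yellow button (309,207). The side view agrees. I'll zoom in to measure the bar and the yaw.

Run:
```python
from h import *
np.set_printoptions(precision=4,suppress=True)
a=cv2.imread("pics/top0.png");b=cv2.imread("pics/side0.png")
ca=cv2.resize(a[165:265,185:285],(400,400),interpolation=cv2.INTER_CUBIC)
cb=cv2.resize(b[190:290,215:315],(400,400),interpolation=cv2.INTER_CUBIC)
cv2.imwrite("pics/z0.png",np.hstack([ca,cb]))
# console top corners from region
for n in("top",):
    r=robot.regions_of(n,"console")
    m=r[0]["pixels"].astype(np.uint8);print(cv2.minAreaRect(cv2.findNonZero(m)))
for n in("top","side"):
    for q in ("tag_red","tag_blue","tag_white","tag_green","selector","selector_point"):
        try: print(n,q,[(np.round(d["centre"],4),round(d["conf"],2)) for d in robot.landmark_of(n,q)[:2]])
        except Exception as e: print(q,e)
for px in((221,199),(222,211),(270,198),(264,187)): print(px,unproj("top",px,0.0765))
print(unproj("top",(309,207),0.096))
```

```text
((266.8879699707031, 200.67137145996094), (88.36157989501953, 131.69496154785156), 74.35775756835938)
tag_red it knows: beaker, chip_case, confirm_top, console, loupe, mask_plate, selector_axis, selector_point, solvent_bottle, tag_green, tweezers, wafer_box
tag_blue it knows: beaker, chip_case, confirm_top, console, loupe, mask_plate, selector_axis, selector_point, solvent_bottle, tag_green, tweezers, wafer_box
tag_white it knows: beaker, chip_case, confirm_top, console, loupe, mask_plate, selector_axis, selector_point, solvent_bottle, tag_green, tweezers, wafer_box
top tag_green [(array([0.5427, 0.1719, 0.0744]), 0.42)]
selector it knows: beaker, chip_case, confirm_top, console, loupe, mask_plate, selector_axis, selector_point, solvent_bottle, tag_green, tweezers, wafer_box
top selector_point [(array([0.5877, 0.1388, 0.0777]), 0.69)]
tag_red it knows: beaker, chip_case, confirm_top, console, loupe, mask_plate, selector_axis, selector_point, solvent_bottle, tag_green, tweezers, wafer_box
tag_blue it knows: beaker, chip_case, confirm_top, console, loupe, mask_plate, selector_axis, selector_point, solvent_bottle, tag_green, tweezers, wafer_box
tag_white it knows: beaker, chip_case, confirm_top, console, loupe, mask_plate, selector_axis, selector_point, solvent_bottle, tag_green, tweezers, wafer_box
side tag_green [(array([0.5452, 0.1715, 0.0758]), 0.56)]
selector it knows: beaker, chip_case, confirm_top, console, loupe, mask_plate, selector_axis, selector_point, solvent_bottle, tag_green, tweezers, wafer_box
side selector_point [(array([0.5879, 0.1401, 0.0743]), 0.69)]
(221, 199) [0.5447 0.1707 0.0765]
(222, 211) [0.5114 0.1676 0.0765]
(270, 198) [0.5462 0.0357 0.0765]
(264, 187) [0.5771 0.0521 0.0765]
[ 0.5176 -0.0702  0.096 ]
```

View pics/z0.png

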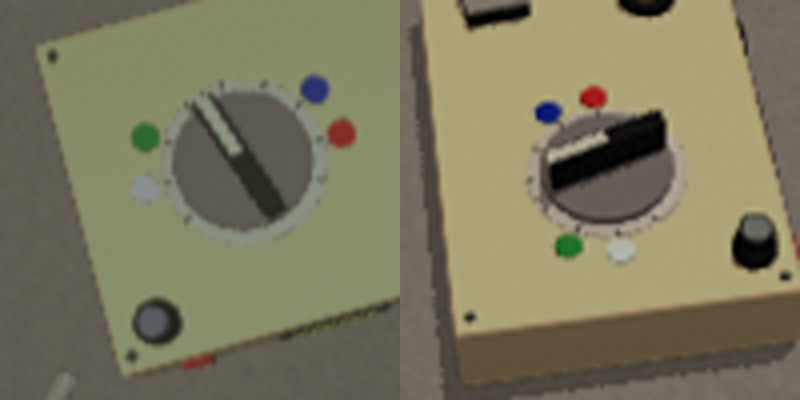

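The close-up shows white and green on the left (second and third positions) and blue and red on the right. So green is the third click, at about 75° in the world, and the stripe sits at about 30–36°. The bar has to go counter-clockwise, so I'll move over its clockwise side with the fingers shut.

Emit:
play_rows:
  increments: "-120 -72 0 0 1;-494 -295 0 0 1;-494 -295 0 0 1;-494 -295 0 0 1;-494 -295 0 0 1;-494 -295 0 0 1;-494 -295 0 0 1;-494 -295 0 0 1;-494 -295 0 0 1;-494 -295 0 0 1;-494 -295 0 0 1;-494 -295 0 0 1;-494 -295 0 0 1;-494 -295 0 0 1;-494 -295 0 0 1;-494 -295 0 0 1;-494 -295 0 0 1;-494 -295 0 0 1"
  force: 10

```text
t: 2.85
tool_pos: [0.5736, 0.0883, 0.2188]
orientation: [0.625, 3.079, 0.0]
force: [-0.4, 0.2, 0.3]
opening: 0.0007
gripper_force: 0.0
```

```bash
cat > look.py <<'E'
from h import *
import sys
np.set_printoptions(precision=4,suppress=True)
tag=sys.argv[1]
ims=[]
for n in("top","side"):
    im=robot.read_camera(n);cv2.imwrite(f"pics/raw_{n}_{tag}.png",im)
    y,x=(155,180) if n=="top" else(180,205)
    ims.append(cv2.resize(im[y:y+120,x:x+120],(400,400),interpolation=cv2.INTER_CUBIC))
    for q in("selector_axis","selector_point"):
        print(n,q,[(np.round(d["centre"],4),round(d["conf"],2)) for d in robot.landmark_of(n,q)[:1]])
cv2.imwrite(f"pics/{tag}.png",np.hstack(ims))
s=robot.read_state();print(s["t"],s["tool_pos"],s["orientation"],s["opening"],s["force"])
E
python3 look.py a; python3 -c "
from h import *
P=np.array([.5285,.1045])
for th in (15,31,45):
  u=np.array([np.cos(np.radians(th)),np.sin(np.radians(th))])
  print(th,proj('top',[[*(P+.046*u),.116],[*(P-.046*u),.116]]),proj('side',[[*(P+.046*u),.116],[*(P-.046*u),.116]]))
"
```

```text
top selector_axis [(array([0.5283, 0.101 , 0.122 ]), 0.57)]
top selector_point [(array([0.5881, 0.137 , 0.0785]), 0.66)]
side selector_axis [(array([0.5277, 0.1023, 0.1184]), 0.78)]
side selector_point [(array([0.5866, 0.1393, 0.0724]), 0.69)]
3.15 [0.5739 0.0876 0.2187] [0.6268 3.0784 0.    ] 0.000673425199560998 [ 0.056 -1.084 -0.348]
15 [[238.98304269 186.05654151]
 [247.85134827 219.19896169]] [[249.37934953 225.3489542 ]
 [282.10113282 221.58061823]]
31 [[234.5419651  187.95104887]
 [252.3281297  217.26696764]] [[250.51692123 228.82649666]
 [280.77684799 218.19398695]]
45 [[231.20039599 190.54215196]
 [255.68042792 214.63207906]] [[252.51473031 231.567124  ]
 [278.68706587 215.58569947]]
```

View pics/a.png

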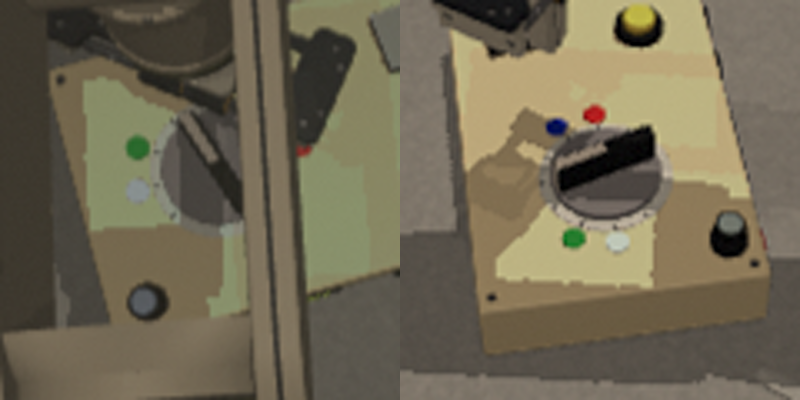

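The pointer still sits at about 32°, between the click directions, and the finger has about 13 mm of clearance on its clockwise side. I'll descend and then push gently to about 40°.

Emit:
play_rows:
  increments: "0 0 40 0 1;0 0 80 0 1;0 0 110 0 1;0 0 123 0 1;0 0 123 0 1;0 0 123 0 1"

```text
t: 3.75
tool_pos: [0.5749, 0.0876, 0.0971]
orientation: [0.627, 3.077, 0.001]
force: [1.5, 0.5, 0.1]
opening: 0.0005
gripper_force: 0.0
```

Emit:
play_rows:
  increments: "3 1.5 0 0 1;6 3 0 0 1;8.5 4.5 0 0 1;11 5.5 0 0 1;12 6.5 0 0 1;13 7.5 0 0 1;14 8.5 0 0 1;15 9.5 0 0 1;16 10 0 0 1;16 10 0 0 1;16 10 0 0 1"

```text
t: 4.85
tool_pos: [0.563, 0.103, 0.0955]
orientation: [-0.627, -3.078, 0.0]
force: [-0.2, -0.1, 0.7]
opening: 0.0009
gripper_force: 0.0
```

```bash
python3 look.py b
```

```text
top selector_axis [(array([0.5254, 0.1048, 0.1186]), 0.68)]
top selector_point [(array([0.582 , 0.1502, 0.0758]), 0.59)]
side selector_axis [(array([0.5276, 0.1025, 0.116 ]), 0.8)]
side selector_point [(array([0.5756, 0.1517, 0.0756]), 0.57)]
5.15 [0.5631 0.103  0.0956] [-0.627  -3.0784  0.    ] 0.0005747579724827542 [ 0.3843 -0.1986 -0.612 ]
```

View pics/b.png

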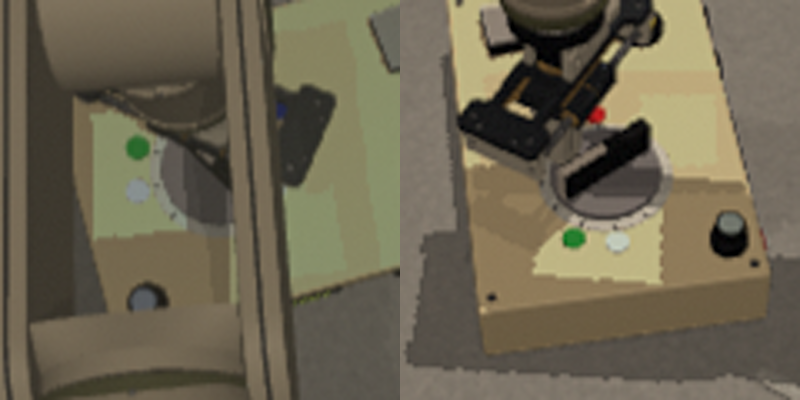

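The bar has settled at the fourth click (about 45°) and there is no contact force. I'll push one more click, slowly, to just past half-way.

Emit:
play_rows:
  increments: "1.5 1 0 0 1;3 2 0 0 1;4.5 3 0 0 1;6 4 0 0 1;7 4.7 0 0 1;8 5.3 0 0 1;9 5.8 0 0 1;10 6.3 0 0 1;11 6.7 0 0 1;12 7 0 0 1;13 7.3 0 0 1;14 7.6 0 0 1;14 7.6 0 0 1;14 7.6 0 0 1"

```text
t: 6.55
tool_pos: [0.553, 0.1157, 0.0956]
orientation: [-0.627, -3.078, -0.0]
force: [-0.8, -0.4, -0.4]
opening: 0.0005
gripper_force: 0.0
```

```bash
python3 look.py c
```

```text
top selector_axis [(array([0.5284, 0.1021, 0.1207]), 0.45)]
top selector_point [(array([0.5578, 0.1659, 0.0754]), 0.71)]
side selector_axis [(array([0.5286, 0.1031, 0.1166]), 0.83)]
side selector_point [(array([0.5567, 0.165 , 0.076 ]), 0.63)]
6.85 [0.5532 0.1155 0.0956] [-0.6269 -3.0783 -0.    ] 0.00026640418042489804 [ 0.455  -0.5866  0.6297]
```

View pics/c.png

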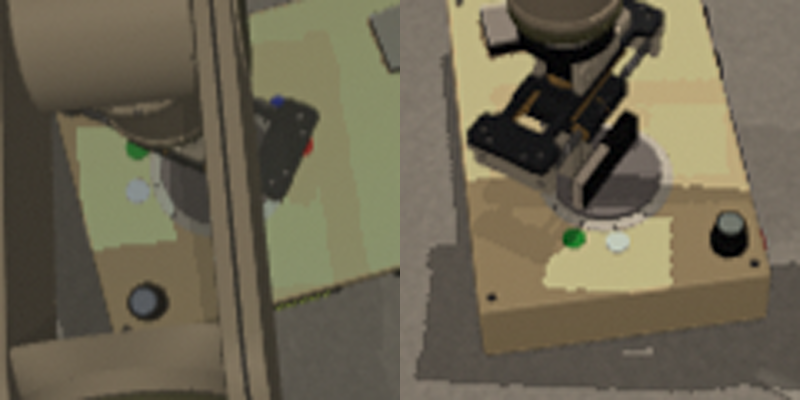

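The bar is at about 65° with hardly any force, near the tipping point. I'll push a few millimetres more.

Emit:
play_rows:
  increments: "1 0.3 0 0 1;2 0.6 0 0 1;3 0.9 0 0 1;4 1.1 0 0 1;5 1.3 0 0 1;5 1.3 0 0 1;5 1.3 0 0 1"

```text
t: 7.55
tool_pos: [0.5512, 0.1175, 0.096]
orientation: [0.626, 3.074, -0.001]
force: [10.9, -4.6, -7.7]
opening: 0.0006
gripper_force: 6.1
```

```bash
python3 look.py d
```

```text
top selector_axis [(array([0.5276, 0.1014, 0.1197]), 0.7)]
top selector_point [(array([0.546 , 0.1685, 0.0766]), 0.59)]
side selector_axis [(array([0.5307, 0.1032, 0.1158]), 0.83)]
side selector_point [(array([0.544 , 0.1712, 0.0759]), 0.92)]
7.85 [0.5513 0.1176 0.096 ] [ 0.6265  3.0736 -0.0007] 0.0003857714671819571 [10.3508 -4.8763 -6.0833]
```

It tipped over, but the finger now presses with 11 N, so I'll back off and look.

Emit:
play_rows:
  increments: "-3 -1 0 0 1;-7 -3 0 0 1;-12 -5 0 0 1;-17 -7 0 0 1;-20 -9 0 0 1;-20 -9 0 0 1"

```text
t: 8.45
tool_pos: [0.5642, 0.102, 0.0956]
orientation: [-0.628, -3.078, 0.0]
force: [0.3, 0.4, -0.0]
opening: 0.0006
gripper_force: 0.0
```

```bash
python3 look.py e
```

```text
top selector_axis [(array([0.5284, 0.1036, 0.117 ]), 0.81)]
top selector_point [(array([0.5503, 0.1673, 0.0777]), 0.64)]
side selector_axis [(array([0.5283, 0.1022, 0.1144]), 0.65)]
side selector_point [(array([0.5467, 0.1688, 0.0753]), 0.59)]
8.75 [0.5638 0.1027 0.0956] [-0.6266 -3.0784  0.    ] 0.00046586702379966527 [ 0.4935  0.202  -0.0574]
```

View pics/e.png

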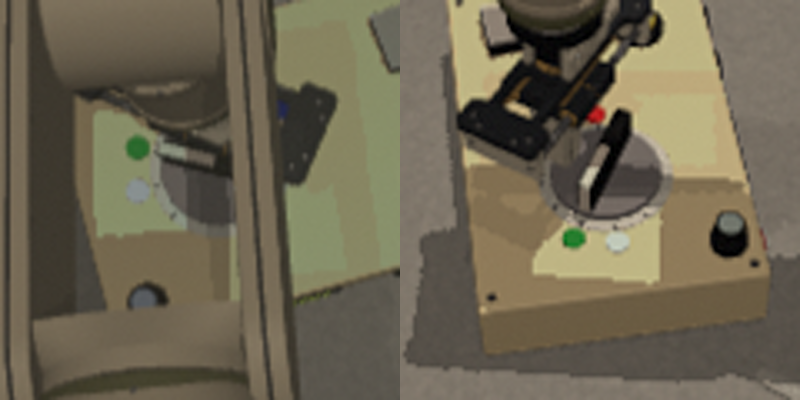

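The pointer rests at about 73°, on green, and the finger is clear. I'll lift, move over the button and verify from a clean view.

Emit:
play_rows:
  increments: "0 0 -40 0 1;0 0 -85 0 1;-6 -40 -85 0 1;-13 -85 -85 0 1;-19 -130 -85 0 1;-26 -165 -85 0 1;-26 -179 -85 0 1;-26 -179 -85 0 1;-26 -179 -85 0 1"

```text
t: 9.65
tool_pos: [0.5181, -0.0716, 0.1807]
orientation: [0.627, 3.078, 0.001]
force: [0.5, -0.4, -0.7]
opening: 0.0005
gripper_force: 0.0
```

```bash
python3 look.py f; python3 -c "
from h import *
for n in('top','side'):
  for k in range(2):
    robot.read_camera(n)
    for q in('selector_axis','selector_point','tag_green','confirm_top'): print(n,q,[np.round(d['centre'],4) for d in robot.landmark_of(n,q)[:1]])
"
```

```text
top selector_axis [(array([0.5264, 0.1041, 0.1219]), 0.9)]
top selector_point [(array([0.5468, 0.1681, 0.0755]), 0.97)]
side selector_axis [(array([0.5272, 0.1041, 0.1192]), 0.84)]
side selector_point [(array([0.546 , 0.17  , 0.0754]), 0.87)]
9.95 [ 0.5181 -0.0714  0.1805] [-0.6244 -3.0787 -0.0002] 0.0004864695069447317 [-0.4999  0.5501 -0.7925]
top selector_axis [array([0.5296, 0.1024, 0.1171])]
top selector_point [array([0.5456, 0.1641, 0.0776])]
top tag_green [array([0.5457, 0.1702, 0.077 ])]
top confirm_top []
top selector_axis [array([0.5256, 0.1011, 0.1194])]
top selector_point [array([0.5496, 0.165 , 0.0754])]
top tag_green []
top confirm_top [array([ 6.054e-01, -4.870e-01, -6.000e-04])]
side selector_axis [array([0.5309, 0.1042, 0.1161])]
side selector_point [array([0.547 , 0.1675, 0.0765])]
side tag_green [array([0.5464, 0.1743, 0.0758])]
side confirm_top [array([ 0.5183, -0.0707,  0.0958])]
side selector_axis []
side selector_point [array([0.5438, 0.1676, 0.0771])]
side tag_green [array([ 0.6397, -0.0531,  0.0756])]
side confirm_top []
```

View pics/f.png

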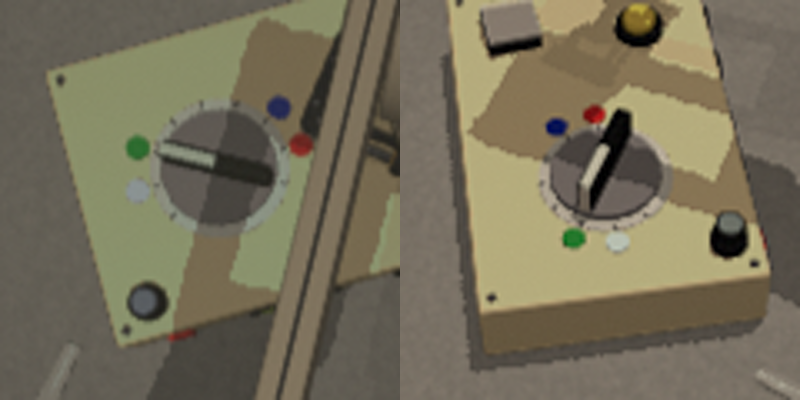

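The view from above shows the stripe pointing at green: 73.8° measured for the pointer against 75.5° for the tag, which is within measurement error. Next I'll press the button.

Emit:
play_rows:
  increments: "0 0 40 0 1;0 0 70 0 1;0 0 78 0 1;0 0 81 0 1;0 0 83 0 1;0 0 85 0 1;0 0 87 0 1;0 0 88 0 1;0 0 89 0 1;0 0 89 0 1;0 0 89 0 1"

```text
t: 12.05
tool_pos: [0.5185, -0.0725, 0.0922]
orientation: [0.627, 3.077, -0.0]
force: [1.7, -0.5, 3.2]
opening: 0.0003
gripper_force: 1.7
```

Emit:
play_rows:
  increments: "0 0 1 0 1;0 0 1.5 0 1;0 0 2 0 1;0 0 2.5 0 1;0 0 2.5 0 1;0 0 2.5 0 1"

```text
t: 12.65
tool_pos: [0.5186, -0.0726, 0.091]
orientation: [0.626, 3.077, -0.0]
force: [-4.3, 0.2, 17.7]
opening: 0.0002
gripper_force: 8.4
```

A hard stop at z 0.091 with 17.7 N, 6 mm below the measured top and so fully down. I'll retract and check.

Emit:
play_rows:
  increments: "0 0 -3 0 1;0 0 -8 0 1;0 0 -20 0 1;0 0 -60 0 1;0 0 -110 0 1;40 -60 -130 0 1;80 -120 -130 0 1;110 -160 -130 0 1;110 -160 -130 0 1;110 -160 -130 0 1;110 -160 -130 0 1"

```text
t: 13.75
tool_pos: [0.3533, -0.177, 0.2194]
orientation: [0.631, 3.077, 0.0]
force: [-0.5, 0.7, 0.6]
opening: 0.0003
gripper_force: 0.0
```

Run:
```python
from h import *
ims=[]
for n in("top","side"):
    im=robot.read_camera(n)
    for q in("selector_axis","selector_point","tag_green","confirm_top","loupe","chip_case"): print(n,q,[np.round(d['centre'],4) for d in robot.landmark_of(n,q)[:1]])
    ims.append(cv2.resize(im[155:275,180:350],(400,282),interpolation=cv2.INTER_CUBIC) if n=="top" else cv2.resize(im[170:220,230:301],(400,282),interpolation=cv2.INTER_CUBIC))
print(proj("side",[[.518,-.072,z] for z in(.075,.091,.097)]))
cv2.imwrite("pics/g.png",np.hstack(ims)); s=robot.read_state();print(s["t"],s["tool_pos"],s["force"])
```

```text
top selector_axis [array([0.5292, 0.1042, 0.1188])]
top selector_point [array([0.5478, 0.1646, 0.0769])]
top tag_green [array([ 0.6357, -0.0548,  0.0748])]
top confirm_top [array([ 0.5187, -0.0743,  0.0985])]
top loupe [array([0.4197, 0.1612, 0.0748])]
top chip_case [array([ 0.6323, -0.0543,  0.0758])]
side selector_axis [array([0.5319, 0.1035, 0.1136])]
side selector_point [array([0.5456, 0.1702, 0.074 ])]
side tag_green [array([0.5469, 0.171 , 0.0745])]
side confirm_top [array([ 0.5182, -0.0681,  0.0942])]
side loupe [array([0.4165, 0.1583, 0.0768])]
side chip_case [array([ 0.6407, -0.054 ,  0.077 ])]
[[276.73115181 188.12206457]
 [276.7333836  184.55328151]
 [276.73423052 183.19900862]]
14.45 [ 0.35413389 -0.17654149  0.2190682 ] [ 0.40317555  0.4221905  -0.48771345]
```

View pics/g.png

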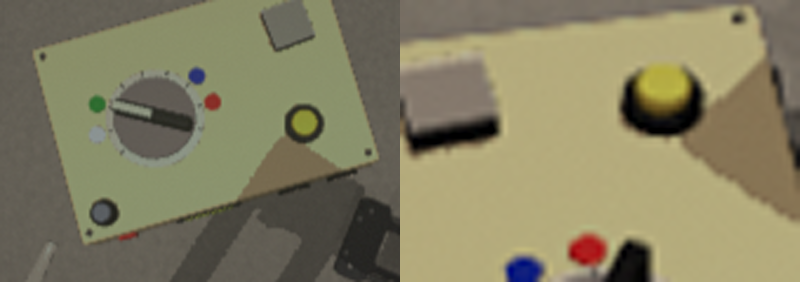

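The stripe points at green, the button is up and stands well above its housing, and the other items on the console haven't moved. Handing the job in.

```bash
python3 -c "
from plant import robot
print(robot.close_job())"
```

```text
the job is handed in; nothing more can be done
None
```

I handed the job in: the selector rests at the green tag's click (pointer about 74°, tag about 75°, within measurement error), the confirm button went down to a hard stop about 6 mm below its top and came back up, and the arm is clear; one push briefly reached about 12 N against the bar as it clicked over. No verdict came back.

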